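# Stow a sauce jar in a push-latch drawer

### The job

Press the blue front of the push-latch drawer in until its catch lets go, and let the drawer slide out. Stand the red-capped sauce jar upright in it, setting it down gently, then press the drawer shut until the catch takes again and it stays shut by itself. Press with feeling, never leaning on the drawer's end stop with more than 20 N, and leave the other goods where they stand.

Things in the scene. Friction and masses are not known exactly. Their poses are not given: they have to be found in the camera images.
- cabinet: Fixed white cabinet, 240 deep (x) x 164 wide (y) x 100 high mm, yawed up to 0.2 rad; origin at the centre of its underside, z up. Its open front is at its x = -120 mm; the drawer slides out along its -x, driven by a spring that pushes with 3 to 6 N all the way. Latched, the back of the front panel stands 18 mm off the frame, so it can be pressed further in.
- drawer (a joint): Drawer travel in m: 0 latched shut (within 1 mm), 0.115 out, negative when pressed in past latched. Push-push catch: a full press to the end stop, then backing off, releases a latched drawer (it slides out by itself) or latches an open one; a press short of it changes nothing. It changes over about 1 mm before the hard stop (about 10 N/mm), whose unseen depth differs each time, 7 to 15 mm past 0.
- drawer_front (a point): Centre of the outer face of the drawer's blue front panel (white dot; 12 thick, 164 wide, from 8 to 96 mm above the worktop), 52 mm above the worktop; moves with the drawer; axes as the cabinet's, so pressing is along its +x. Pushing takes about 4 to 8 N until the stop, then rises steeply.
- drawer_floor (a point): Centre of the top face of the drawer's inner floor, 14 mm above the worktop, 75 mm behind the front panel's outer face; axes as the cabinet's. The floor is 126 (x) x 128 (y) mm; side and back walls rise 18 mm above it, the front panel 82 mm, the cabinet's roof is 78 mm above it. With the drawer out, this point is 70 mm in front of the cabinet's frame.
- red_jar_mid (a point): Centre (half-way up) of the loose sauce jar with the red cap, to be stowed: amber glass, 56 mm diameter, 68 mm high, about 0.22 kg, standing, z up.
- yellow_jar_mid (a point): Centre (half-way up) of the like jar with a yellow cap, 56 mm diameter, 68 mm high; a bystander.
- tin_mid (a point): Centre (half-way up) of a tin with a green label, 60 mm diameter, 75 mm high; a bystander.
- tea_carton_mid (a point): Centre (half-way up) of a cardboard carton 50 x 80 x 60 mm high (x, y, z); a bystander.
Mind the look-alikes: they are no part of the job. What is shaped like the part that bears red_jar_mid but purple is not meant.

How it is judged (in metres and radians):
On the way, in this order (a step that is already met when the one before it is completed fails the run):
1. the catch is released and the drawer has slid out (value of joint drawer above 0.1 m), for 0.2 s.
2. the red-capped jar stands released in the open drawer (x of red_jar_mid in the frame of drawer_floor between -0.045 and 0.045 m and y of red_jar_mid in the frame of drawer_floor between -0.045 and 0.045 m and z of red_jar_mid in the frame of drawer_floor between 0.028 and 0.04 m and angle between red_jar_mid's own z axis and vertical below 0.15 rad and value of joint drawer above 0.08 m and contact force between red_jar and the fingers below 0.3 N), for 0.2 s.
At the end, for the whole second after the job is handed in: The drawer is latched shut by itself (travel within -3 to 4 mm of 0, at rest) with the red-capped jar standing in it (upright within 0.15 rad, on its floor) (value of joint drawer between -0.003 and 0.004 m and velocity of joint drawer between -0.01 and 0.01 m/s and x of red_jar_mid in the frame of drawer_floor between -0.045 and 0.045 m and y of red_jar_mid in the frame of drawer_floor between -0.045 and 0.045 m and z of red_jar_mid in the frame of drawer_floor between 0.028 and 0.04 m and angle between red_jar_mid's own z axis and vertical below 0.15 rad); the robot touches nothing.
It fails at once if the robot leans on the pressed-in drawer with more than 20 N (while it is over 3 mm past its latched place) (value of joint drawer below -0.003 m and (contact force between cabinet and the fingers above 20 N or contact force between cabinet and the arm above 20 N)).
It fails at once if the red-capped jar is dropped or banged into the drawer (over 40 N) (contact force between red_jar and cabinet above 40 N).
It fails at once if another jar, tin or carton is moved by more than 30 mm or tipped (distance of any of yellow_jar_mid, tin_mid, tea_carton_mid from where it was at the start of the episode above 0.03 m or angle between any of yellow_jar_mid, tin_mid, tea_carton_mid's own z axis and vertical above 0.3 rad).
It also fails if it takes over 72 s, if anything falls off the work surface, if the arm or the gripper's body presses on something with over 40 N, if the wrist force passes 120 N, or if a joint passes its speed limit or range.

### The arm

A 6-joint arm with a two-finger parallel gripper is mounted at the origin on the work surface. World frame = base frame: x ahead of the robot, y to its left, z up, the work surface at z = 0. Lengths are in m, angles in degrees, forces in N, time in s.
With the tool pointing down it reaches from about 0.4 to 0.825 m from the base axis. Payload 7 kg.
Tool frame: the origin (TCP) lies at the very end of the fingers, on their centre line; the grasp point (between the pads) lies 19 mm behind it; z points along the fingers, y is the direction in which the jaws open and shut (so a half turn about z gives the same grasp; the last joint's range is limited). The gripper opens to 88 mm and grips with 3 to 60 N. Pads are 19 mm wide; open, the fingers measure 130 mm over their backs; the gripper's body (78 mm by 193 mm) begins 47 mm behind the grasp point.
Start: joints at [-51.56, 20.546, 0.682, 0, -70.136, -16.507], TCP at [0.252, -0.626, 0.227] pointing down, gripper open.
Joint ranges: [-176.03, 176.03], [-82.01, 121.73], [-58.28, 71.71], [-173.87, 95.51], [-174.79, -0.11], [-173.66, 173.66]. Speed limits (degrees/s): [136.94, 136.94, 172.46, 180, 180, 180].

### API

Orientations are given as [roll, pitch, yaw] about the fixed x, y, z axes, in that order (R = Rz(yaw) Ry(pitch) Rx(roll)).
In Python, from plant import telemetry, optics, ctrl gives the robot as it stands.
- The arm moves only by the tool servo_tool, never from a script. Its argument "rows" is a list of rows, each a list of 3 entries, a list of its own where there are three numbers: the shift along the tool's x, y, z in m, then the turn, a rotation vector about the tool's x, y, z in units of 6 degrees (1.0 is 6 degrees), then the closure, from 0 (fully open) to 1 (shut). A call has 1 to 20 rows; each row shifts and turns the commanded pose from where the row before left it, along the tool's axes as they then stand; what a row does not reach is not made up. A row lasts 1/12 s, in which the tool goes at most 41.7 mm and 7.16 degrees, less where a joint would pass 70% of its speed; a pose out of reach is approached as far as the arm can. A call is refused whole if a number of a shift passes 0.0417 or a number of a turn 1, either way. A call with a gripper value outside its range is refused whole. The fingers move at their own pace and stop on an object; the grip force is fixed at half the most. Time passes only in rows, so rows that do not move let the fingers close. It gives the time, the measured TCP pose, the force and the opening at its end, in the units of the state.
- telemetry.get_obs(): the state, without advancing time (a new reading comes with each control period).
- optics.snapshot(name): name is "scene" or "top" or "wrist"; returns the picture (400x640x3 uint8, red, green, blue); there is no depth.
- optics.camera_info(name): a dict with "mtx" (3x3 intrinsics, pixels), "rvec" (rotation vector, rad) and "tvec" (3), from world to camera coordinates, as OpenCV has them. Camera axes: x right, y down, z forward; pixel columns grow to the right and rows downward; lengths in m; the calibration is good to about 2 mm. The wrist camera is an equidistant fisheye: a pixel r from the principal point sees the ray r / f radians off the axis. A picture is of the moment at which its call begins: read the wrist's pose just before it. camera_info takes no time and is no camera call; for the wrist camera it gives the pose at the moment of the call.
- ctrl.close_job(): hands the job in, once; it reports no verdict.
The state is a dict: "clock": time; "joint_pos": joint angles; "qvel": joint speeds; "tau": joint torques, N m; "tool_pos": TCP position; "orientation": TCP orientation; "force": force on the tool from outside, world axes, zero at the start; "moment": the same for the moment, N m; "opening": finger opening in m.
Only numpy, scipy, OpenCV 4.12 (cv2) and the standard library are available. Lean on these libraries where they do the work, as an engineer would, in place of code of your own. Each camera call takes 0.05 s, during which the arm holds its last target.

## Working session

There is one attempt and no reset: what is moved stays moved. The work goes in short steps, Python scripts to look and compute and a tool call to move; the robot and the scene stay as the last step left them, time stands still between calls to the robot, and variables do not carry over. Pictures are saved under pics/ and viewed, and the job is handed in when it is done.

Besides the shell and the picture viewer there is one more tool, called after ">>>" as name(argument=value, ...), one argument or row to a line, values as JSON. servo_tool: Moves the arm, as the interface text tells. Its arguments: {"type":"object","properties":{"rows":{"type":"array"}},"required":["rows"]}

```bash
mkdir -p pics; ls
python3 - <<'E'
from plant import telemetry, optics, ctrl
import cv2
print(telemetry.get_obs())
for n in ("scene","top","wrist"):
    print(n,optics.camera_info(n))
for n in ("scene","top"):
    im=optics.snapshot(n); cv2.imwrite(f"pics/{n}0.png",im[:,:,::-1])
E
```

```text
pics
{'clock': 0.0, 'joint_pos': array([-5.15584776e+01,  2.05900405e+01,  6.33204657e-01, -2.10884952e-02,
       -7.01353935e+01, -1.65076171e+01]), 'qvel': array([-0.08203927, -0.05354983,  0.02361095,  0.00811061,  0.13133066,
       -0.05851392]), 'tau': array([-4.03969289e-04, -5.82724893e+01,  2.93044960e+01,  6.99740231e+00,
        6.80366720e-03, -1.69117775e-04]), 'tool_pos': array([ 0.25193885, -0.62568562,  0.22563106]), 'orientation': array([ 1.79905939e+02, -7.20154263e-03, -1.58073271e+02]), 'force': array([-0.05498544,  0.29925979,  0.67064155]), 'moment': array([ 0.01213532, -0.0316527 , -0.03136217]), 'opening': 0.08792850346069474}
scene {'mtx': array([[365.62930072,   0.        , 319.72345746],
       [  0.        , 365.62930072, 200.791019  ],
       [  0.        ,   0.        ,   1.        ]]), 'rvec': array([ 2.14544485,  1.65446989, -0.43711664]), 'tvec': array([-0.13228114, -0.49050416,  1.37899713])}
top {'mtx': array([[429.54711345,   0.        , 325.86033871],
       [  0.        , 429.54711345, 198.19386317],
       [  0.        ,   0.        ,   1.        ]]), 'rvec': array([ 2.18315392, -2.18157175,  0.07061824]), 'tvec': array([-0.01533734,  0.60756803,  1.15155143])}
wrist {'mtx': array([[309.70691629,   0.        , 318.91621082],
       [  0.        , 309.70691629, 194.71398097],
       [  0.        ,   0.        ,   1.        ]]), 'rvec': array([-1.67010536, -2.4753246 , -0.31230441]), 'tvec': array([ 0.67477609, -0.03129656,  0.38847442])}
```

View pics/scene0.png

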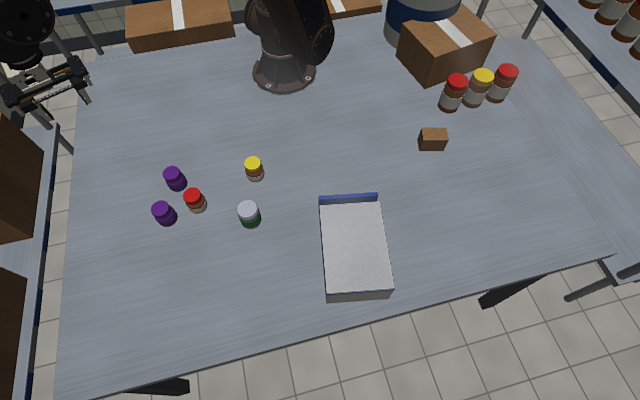

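View pics/top0.png

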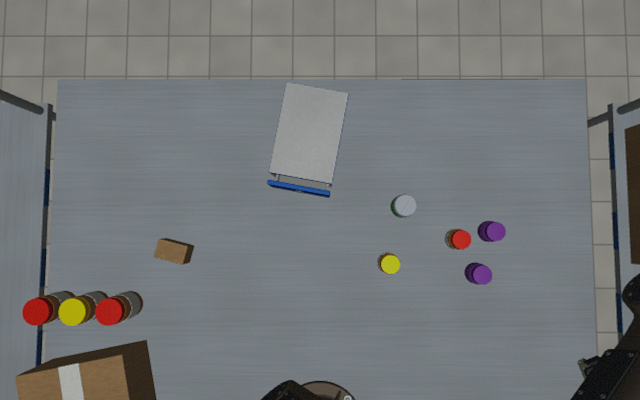

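Scene: the red-capped jar is at scene (194,198) / top (459,239), standing between two purple-capped jars. Yellow is at top (390,264), the tin at (403,205), the carton at (174,251), and the cabinet's blue front at (298,188).

Could be taken for the target:
- Red small jar (459,239)
- Purple jars (492,231) and (479,274)
- Yellow jar (390,264)
- Big red-capped jars on the side shelf (37,311) and (110,311)

My choice is (459,239), the small one with the red cap.

```bash
cat > h.py <<'E'
import numpy as np, cv2
from plant import telemetry, optics, ctrl
from scipy.spatial.transform import Rotation as R
def cast(n,uv,z,ci=None):
    ci=ci or optics.camera_info(n); Rm,_=cv2.Rodrigues(ci['rvec']); t=ci['tvec']; K=ci['mtx']
    uv=np.atleast_2d(np.asarray(uv,float))
    if n=='wrist':
        d=(uv-K[:2,2])/K[0,0]; r=np.linalg.norm(d,axis=1)[:,None]+1e-12
        rays=np.hstack([np.sin(r)*d/r,np.cos(r)])
    else: rays=np.hstack([(uv-K[:2,2])/K[0,0],np.ones((len(uv),1))])
    c=-Rm.T@t; w=rays@Rm
    s=(z-c[2])/w[:,2]
    return c+s[:,None]*w
def hsv(im): return cv2.cvtColor(im,cv2.COLOR_RGB2HSV)
def blobs(m,amin=30):
    cs,_=cv2.findContours(m.astype(np.uint8),cv2.RETR_EXTERNAL,cv2.CHAIN_APPROX_NONE)
    return [c for c in cs if cv2.contourArea(c)>amin]
E
python3 - <<'E'
from h import *
im=cv2.imread('pics/top0.png')[:,:,::-1].copy(); H=hsv(im)
ms={'red':((H[...,0]<6)|(H[...,0]>174))&(H[...,1]>180)&(H[...,2]>90),
'yel':(abs(H[...,0].astype(int)-28)<5)&(H[...,1]>180)&(H[...,2]>90),
'pur':(abs(H[...,0].astype(int)-140)<12)&(H[...,1]>120),
'blue':(abs(H[...,0].astype(int)-110)<10)&(H[...,1]>170)&(H[...,2]>60)}
for n in ('top',):
  for k,m in ms.items():
    for c in blobs(m):
        (u,v),r=cv2.minEnclosingCircle(c)
        print(k,(round(u),round(v)),round(r,1),cast(n,(u,v),.068 if k!='blue' else .096)[0].round(4), cv2.minAreaRect(c))
# cabinet roof
m=(H[...,1]<25)&(H[...,2]>140)
m[:, :250]=0;m[:,430:]=0;m[:80]=0
for c in blobs(m,100):
    q=cv2.boxPoints(cv2.minAreaRect(c)); print('white',cv2.minAreaRect(c)); print(cast('top',q,.1).round(4), cast('top',[cv2.minAreaRect(c)[0]],.1).round(4), cast('top',[cv2.minEnclosingCircle(c)[0]],.075).round(4))
cv2.imwrite('pics/c1.png',cv2.resize(im[70:300,250:520],None,fx=2.9,fy=2.6)[:,:,::-1])
s=cv2.imread('pics/scene0.png'); cv2.imwrite('pics/c2.png',cv2.resize(s[140:310,140:410],None,fx=2.9,fy=2.9))
E
```

```text
red (108, 311) 13.7 [0.311  0.5463 0.068 ] ((108.0, 311.0), (26.0, 26.0), 90.0)
red (35, 311) 13.6 [0.3112 0.7353 0.068 ] ((36.0, 311.0), (26.0, 26.0), 90.0)
red (461, 239) 9.4 [ 0.4982 -0.3662  0.068 ] ((461.0, 239.0), (18.0, 18.0), 90.0)
yel (72, 311) 14.1 [0.3116 0.6416 0.068 ] ((71.5, 311.0), (26.0, 27.0), 90.0)
yel (390, 264) 9.4 [ 0.4342 -0.1807  0.068 ] ((390.0, 264.0), (18.0, 18.0), 90.0)
pur (478, 274) 13.3 [ 0.4087 -0.4087  0.068 ] ((478.2069396972656, 273.4827575683594), (26.368738174438477, 19.312314987182617), 21.801406860351562)
pur (491, 232) 13.2 [ 0.5176 -0.4451  0.068 ] ((491.0, 230.5), (26.0, 19.0), 0.0)
blue (298, 187) 31.3 [0.631  0.0548 0.096 ] ((298.42376708984375, 187.4118194580078), (62.52946090698242, 4.515813827514648), 10.491477012634277)
white ((405.50006103515625, 204.99998474121094), (20.124608993530273, 19.677396774291992), 63.43495178222656)
[[ 0.5965 -0.1842  0.1   ]
 [ 0.619  -0.2292  0.1   ]
 [ 0.5731 -0.2514  0.1   ]
 [ 0.5507 -0.2065  0.1   ]] [[ 0.5848 -0.2178  0.1   ]] [[ 0.5859 -0.222   0.075 ]]
white ((308.1365051269531, 132.17669677734375), (63.14991760253906, 91.40607452392578), 10.68491268157959)
[[ 0.6712  0.1312  0.1   ]
 [ 0.9063  0.0896  0.1   ]
 [ 0.8751 -0.0716  0.1   ]
 [ 0.6411 -0.0277  0.1   ]] [[0.7725 0.0304 0.1   ]] [[0.7793 0.0314 0.075 ]]
```

View pics/c1.png

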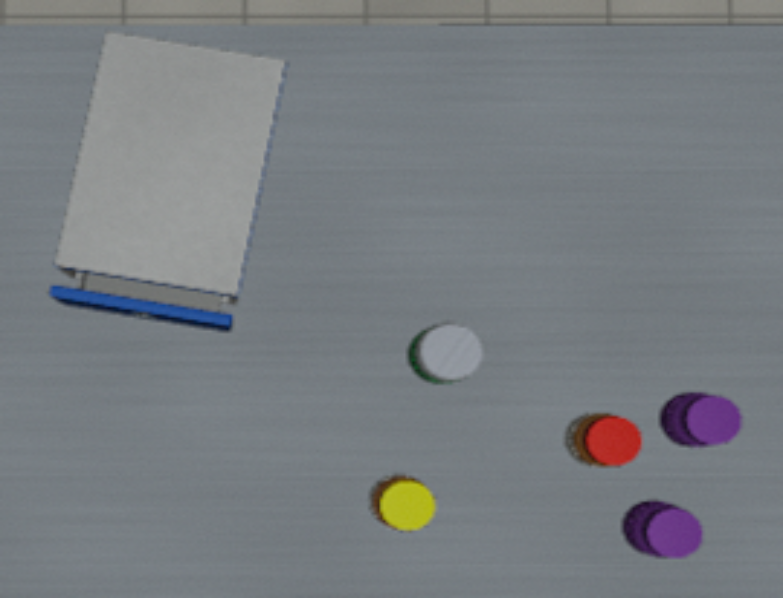

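View pics/c2.png

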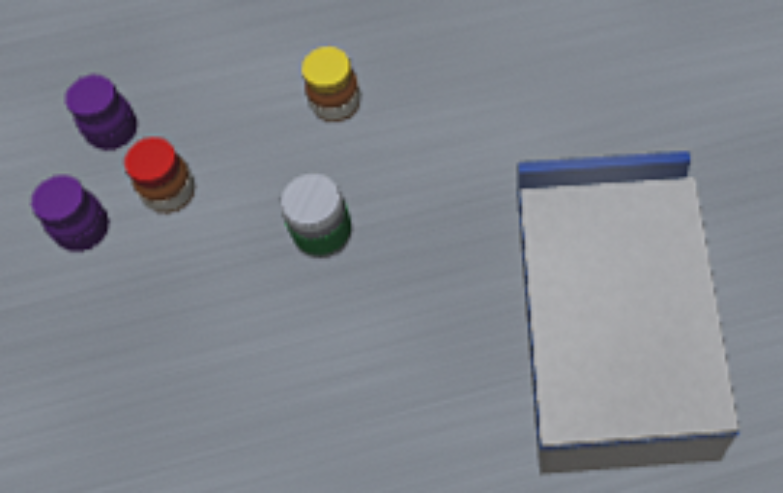

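The crops agree: in top crop c1 the red cap is at (613,441), with the two purple jars at (713,420) and (673,532), about 9–10 cm away. The drawer front lies along (50,292)–(232,322). The red jar is at about (0.498, -0.366). The cabinet yaw is about -10.3° and the latched face is at about (0.626, 0.057).

First I'll turn, close the gripper and travel to the drawer front.

```bash
cat >> h.py <<'E'
CY=np.radians(-10.3); CX=np.array([np.cos(CY),np.sin(CY),0]); CYV=np.array([-np.sin(CY),np.cos(CY),0]); C0=np.array([.7737,.0304,0])
def cab(x,y,z): return C0+x*CX+y*CYV+np.array([0,0,z])
def rep(target=None,rpy=None):
    o=telemetry.get_obs(); p=o['tool_pos']; A=R.from_euler('xyz',o['orientation'],degrees=True)
    d=p-C0
    print('t',round(float(o['clock']),2),'p',p.round(4),'rpy',o['orientation'].round(2),'F',o['force'].round(2),'open',round(float(o['opening']),4))
    print('cab',round(d@CX,4),round(d@CYV,4),'Fcab',round(o['force']@CX,2))
    if rpy is not None:
        B=R.from_euler('xyz',rpy,degrees=True)
        print('turn units',(np.degrees((A.inv()*B).as_rotvec())/6).round(3))
        A2=B
    else: A2=A
    if target is not None:
        print('target',np.round(target,4),'delta tool now',A.inv().apply(target-p).round(4),'after turn',A2.inv().apply(target-p).round(4))
E
python3 - <<'E'
from h import *
rep(cab(-.20,0,.2),[180,0,169.7])
E
```

```text
t 0.1 p [ 0.2519 -0.6257  0.2257] rpy [ 1.7991e+02 -1.0000e-02 -1.5807e+02] F [0.69 0.4  0.61] open 0.0881
cab -0.396 -0.7389 Fcab 0.61
turn units [ 1.400e-02 -5.000e-03  5.371e+00]
target [0.5769 0.0662 0.2   ] delta tool now [-0.5598  0.5205  0.0264] after turn [-0.196   0.7389  0.0257]
```

>>> servo_tool(
  rows=[
    [[0,0,0],[0,0,1],1],
    [[0,0,0],[0,0,1],1],
    [[0,0,0],[0,0,1],1],
    [[0,0,0],[0,0,1],1],
    [[0,0,0],[0,0,1],1],
    [[0,0,0],[0,0,0.37],1],
    [[-0.009,0.0336,0.001],[0,0,0],1],
    [[-0.009,0.0336,0.001],[0,0,0],1],
    [[-0.009,0.0336,0.001],[0,0,0],1],
    [[-0.009,0.0336,0.001],[0,0,0],1],
    [[-0.009,0.0336,0.001],[0,0,0],1],
    [[-0.009,0.0336,0.001],[0,0,0],1],
    [[-0.009,0.0336,0.001],[0,0,0],1],
    [[-0.009,0.0336,0.001],[0,0,0],1],
    [[-0.009,0.0336,0.001],[0,0,0],1],
    [[-0.009,0.0336,0.001],[0,0,0],1],
    [[-0.009,0.0336,0.001],[0,0,0],1],
  ],
)

```text
clock: 1.52
tool_pos: [0.4157, -0.2785, 0.2154]
orientation: [180.0, -0.0, 169.7]
force: [1.2, 0.4, 0.3]
opening: 0.0004
```

>>> servo_tool(
  rows=[
    [[-0.009,0.0336,0.001],[0,0,0],1],
    [[-0.009,0.0336,0.001],[0,0,0],1],
    [[-0.009,0.0336,0.001],[0,0,0],1],
    [[-0.009,0.0336,0.001],[0,0,0],1],
    [[-0.009,0.0336,0.001],[0,0,0],1],
    [[-0.009,0.0336,0.001],[0,0,0],1],
    [[-0.009,0.0336,0.001],[0,0,0],1],
    [[-0.009,0.0336,0.001],[0,0,0],1],
    [[-0.009,0.0336,0.001],[0,0,0],1],
    [[-0.009,0.0336,0.001],[0,0,0],1],
    [[-0.009,0.0336,0.001],[0,0,0],1],
    [[0,0,0],[0,0,0],1],
    [[0,0,0],[0,0,0],1],
  ],
)

```text
clock: 2.6
tool_pos: [0.579, 0.0674, 0.2035]
orientation: [-179.9, -0.1, 169.8]
force: [-0.2, -0.9, 0.4]
opening: 0.0005
```

Run:
```python
from h import *
rep(cab(-.185,0,.055),[180,0,169.7])
```

```text
t 2.6 p [0.579  0.0674 0.2035] rpy [-1.7995e+02 -9.0000e-02  1.6984e+02] F [-0.2  -0.95  0.4 ] open 0.0005
cab -0.1982 0.0016 Fcab -0.02
turn units [-0.009 -0.015  0.024]
target [0.5917 0.0635 0.055 ] delta tool now [-0.0134 -0.0015  0.1485] after turn [-0.0132 -0.0016  0.1485]
```

>>> servo_tool(
  rows=[
    [[0,-0.0005,0.03],[0,0,0],1],
    [[0,-0.0005,0.03],[0,0,0],1],
    [[0,-0.0005,0.03],[0,0,0],1],
    [[0,0,0.03],[0,0,0],1],
    [[0,0,0.028],[0,0,0],1],
    [[-0.01,0,0],[0,0,0],1],
    [[-0.01,0,0],[0,0,0],1],
    [[-0.006,0,0],[0,0,0],1],
    [[0,0,0],[0,0,0],1],
    [[0,0,0],[0,0,0],1],
  ],
)

```text
clock: 3.43
tool_pos: [0.6057, 0.0597, 0.0583]
orientation: [179.9, 0.1, 169.7]
force: [-1.0, -0.3, -0.1]
opening: 0.0004
```

Run:
```python
from h import *
rep()
```

```text
t 3.43 p [0.6057 0.0597 0.0583] rpy [1.7992e+02 1.4000e-01 1.6967e+02] F [-1.01 -0.34 -0.07] open 0.0004
cab -0.1705 -0.0012 Fcab -0.93
```

>>> servo_tool(
  rows=[
    [[-0.002,0,0],[0,0,0],1],
    [[-0.002,0,0],[0,0,0],1],
    [[-0.002,0,0],[0,0,0],1],
    [[-0.002,0,0],[0,0,0],1],
    [[0,0,0],[0,0,0],1],
  ],
)

```text
clock: 3.85
tool_pos: [0.6125, 0.0583, 0.0567]
orientation: [180.0, 0.0, 169.7]
force: [0.6, -0.5, 0.1]
opening: 0.0004
```

>>> servo_tool(
  rows=[
    [[-0.002,0,0],[0,0,0],1],
    [[-0.002,0,0],[0,0,0],1],
    [[0,0,0],[0,0,0],1],
    [[0,0,0],[0,0,0],1],
  ],
)

```text
clock: 4.18
tool_pos: [0.6155, 0.0576, 0.0564]
orientation: [-180.0, -0.1, 169.7]
force: [-4.4, 2.2, 3.3]
opening: 0.0009
```

>>> servo_tool(
  rows=[
    [[-0.001,0,0],[0,0,0],1],
    [[-0.001,0,0],[0,0,0],1],
    [[-0.001,0,0],[0,0,0],1],
    [[0,0,0],[0,0,0],1],
  ],
)

```text
clock: 4.52
tool_pos: [0.6183, 0.0571, 0.0564]
orientation: [-180.0, -0.1, 169.7]
force: [-4.5, 1.8, 3.3]
opening: 0.0006
```

>>> servo_tool(
  rows=[
    [[-0.001,0,0],[0,0,0],1],
    [[-0.001,0,0],[0,0,0],1],
    [[0,0,0],[0,0,0],1],
  ],
)

```text
clock: 4.77
tool_pos: [0.6202, 0.0567, 0.0564]
orientation: [-180.0, -0.1, 169.7]
force: [-5.0, 1.7, 3.1]
opening: 0.0005
```

Run:
```python
from h import *
rep()
```

```text
t 4.77 p [0.6202 0.0567 0.0564] rpy [-1.7998e+02 -7.0000e-02  1.6971e+02] F [-5.03  1.72  3.11] open 0.0005
cab -0.1557 -0.0016 Fcab -5.26
```

>>> servo_tool(
  rows=[
    [[-0.001,0,0],[0,0,0],1],
    [[0,0,0],[0,0,0],1],
  ],
)

```text
clock: 4.93
tool_pos: [0.6212, 0.0565, 0.0564]
orientation: [-180.0, -0.1, 169.7]
force: [-4.4, 2.2, 3.1]
opening: 0.0001
```

>>> servo_tool(
  rows=[
    [[-0.0005,0,0],[0,0,0],1],
    [[0,0,0],[0,0,0],1],
  ],
)

```text
clock: 5.1
tool_pos: [0.6216, 0.0564, 0.0564]
orientation: [-180.0, -0.1, 169.7]
force: [-4.1, 2.9, 3.3]
opening: 0.0003
```

>>> servo_tool(
  rows=[
    [[-0.0005,0,0],[0,0,0],1],
    [[0,0,0],[0,0,0],1],
  ],
)

```text
clock: 5.27
tool_pos: [0.6221, 0.0564, 0.0564]
orientation: [-180.0, -0.1, 169.7]
force: [-4.6, 1.2, 2.7]
opening: 0.0007
```

>>> servo_tool(
  rows=[
    [[-0.0005,0,0],[0,0,0],1],
    [[-0.0005,0,0],[0,0,0],1],
    [[0,0,0],[0,0,0],1],
  ],
)

```text
clock: 5.52
tool_pos: [0.6227, 0.0562, 0.0564]
orientation: [-180.0, -0.1, 169.7]
force: [-6.3, 2.7, 4.3]
opening: 0.0002
```

>>> servo_tool(
  rows=[
    [[-0.0005,0,0],[0,0,0],1],
    [[0,0,0],[0,0,0],1],
  ],
)

```text
clock: 5.68
tool_pos: [0.6229, 0.0562, 0.0564]
orientation: [-180.0, -0.1, 169.7]
force: [-7.6, 2.7, 4.7]
opening: 0.0004
```

>>> servo_tool(
  rows=[
    [[-0.0005,0,0],[0,0,0],1],
    [[-0.0005,0,0],[0,0,0],1],
    [[0,0,0],[0,0,0],1],
  ],
)

```text
clock: 5.93
tool_pos: [0.6233, 0.0561, 0.0564]
orientation: [-180.0, -0.2, 169.7]
force: [-10.4, 4.4, 7.3]
opening: 0.0003
```

>>> servo_tool(
  rows=[
    [[0.005,0,0],[0,0,0],1],
    [[0.01,0,0],[0,0,0],1],
    [[0.01,0,0],[0,0,0],1],
    [[0.012,0,0],[0,0,0],1],
    [[0.015,0,0],[0,0,0],1],
    [[0.015,0,0],[0,0,0],1],
    [[0.015,0,0],[0,0,0],1],
    [[0.015,0,0],[0,0,0],1],
    [[0.015,0,0],[0,0,0],1],
    [[0.015,0,0],[0,0,0],1],
    [[0.015,0,0],[0,0,0],1],
    [[0.01,0,0],[0,0,0],1],
    [[0,0,-0.02],[0,0,0],1],
    [[0,0,-0.03],[0,0,0],1],
    [[0,0,-0.03],[0,0,0],1],
    [[0,0,-0.03],[0,0,0],1],
    [[0,0,-0.03],[0,0,0],1],
    [[0,0,0],[0,0,0],1],
  ],
)

```text
clock: 7.43
tool_pos: [0.4788, 0.0842, 0.2028]
orientation: [179.7, 0.5, 169.8]
force: [1.4, 1.3, -0.4]
opening: 0.0005
```

Run:
```python
from h import *
rep(np.array([.498,-.366,.18]),[180,0,-113])
im=optics.snapshot('top'); cv2.imwrite('pics/top1.png',cv2.resize(im[70:300,220:520],None,fx=2.6,fy=2.6)[:,:,::-1])
H=hsv(im)
m=(abs(H[...,0].astype(int)-110)<10)&(H[...,1]>170)&(H[...,2]>60)
for c in blobs(m):
    u=cv2.minAreaRect(c); p=cast('top',[u[0]],.096)[0]; print(u,p.round(4),((p-C0)@CX).round(4),((p-C0)@CYV).round(4))
```

```text
t 7.43 p [0.4788 0.0842 0.2028] rpy [179.69   0.52 169.79] F [ 1.44  1.29 -0.39] open 0.0005
cab -0.2997 0.0002 Fcab 1.18
turn units [ -0.014   0.107 -12.867]
target [ 0.498 -0.366  0.18 ] delta tool now [-0.0984 -0.4398  0.0213] after turn [ 0.4069 -0.1935  0.0228]
((298.4004821777344, 187.47935485839844), (62.57219696044922, 5.468369483947754), 11.72511100769043) [0.6298 0.055  0.096 ] -0.146 -0.0015
```

View pics/top1.png

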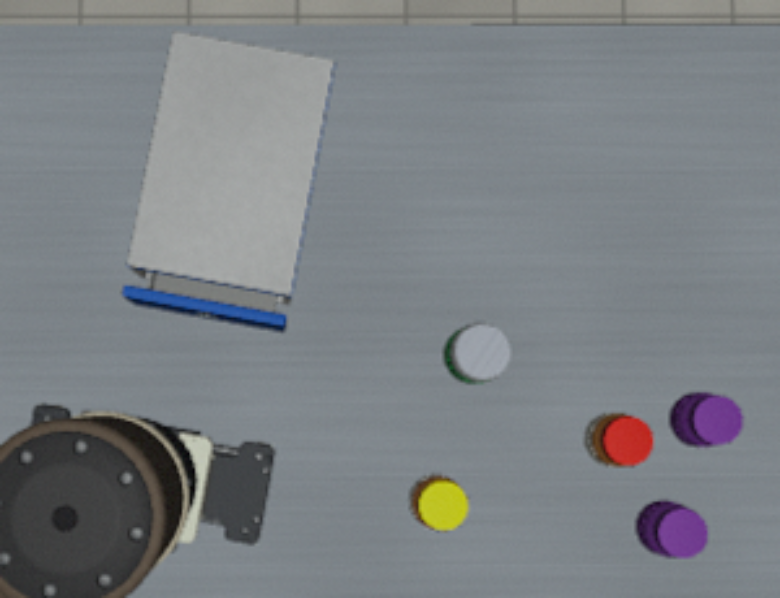

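The picture shows the blue front at (205,308), back in its latched place, so the first press stopped short of the changeover. I'll press again a little firmer. I'll let the height settle before contact so that less of the 20 N goes into vertical friction.

>>> servo_tool(
  rows=[
    [[-0.012,0,0.03],[0,0,0],1],
    [[-0.02,0,0.03],[0,0,0],1],
    [[-0.02,0,0.03],[0,0,0],1],
    [[-0.02,0,0.03],[0,0,0],1],
    [[-0.02,0,0.028],[0,0,0],1],
    [[-0.02,0,0],[0,0,0],1],
    [[-0.015,0,0],[0,0,0],1],
    [[-0.006,0,0],[0,0,0],1],
    [[0,0,0],[0,0,0],1],
    [[0,0,0],[0,0,0],1],
    [[0,0,0],[0,0,0],1],
    [[0,0,0],[0,0,0],1],
    [[0,0,0],[0,0,0],1],
    [[0,0,0],[0,0,0],1],
  ],
)

```text
clock: 8.65
tool_pos: [0.6064, 0.0595, 0.0491]
orientation: [180.0, 0.0, 169.7]
force: [-0.4, -0.6, -0.6]
opening: 0.0003
```

Run:
```python
from h import *
rep(cab(-.160,0,.055),[180,0,169.7])
```

```text
t 8.65 p [0.6064 0.0595 0.0491] rpy [1.7997e+02 3.0000e-02 1.6974e+02] F [-0.42 -0.59 -0.59] open 0.0003
cab -0.1698 -0.0013 Fcab -0.31
turn units [0.004 0.006 0.006]
target [0.6163 0.059  0.055 ] delta tool now [-0.0098  0.0013 -0.0059] after turn [-0.0098  0.0013 -0.0059]
```

>>> servo_tool(
  rows=[
    [[-0.003,0.001,-0.004],[0,0,0],1],
    [[-0.003,0,0],[0,0,0],1],
    [[0,0,0],[0,0,0],1],
    [[0,0,0],[0,0,0],1],
    [[0,0,0],[0,0,0],1],
    [[-0.002,0,0],[0,0,0],1],
    [[-0.002,0,0],[0,0,0],1],
    [[-0.002,0,0],[0,0,0],1],
    [[-0.001,0,0],[0,0,0],1],
    [[0,0,0],[0,0,0],1],
    [[0,0,0],[0,0,0],1],
  ],
)

```text
clock: 9.57
tool_pos: [0.6188, 0.0578, 0.0524]
orientation: [-180.0, -0.1, 169.7]
force: [-5.6, 2.1, 2.5]
opening: 0.0003
```

>>> servo_tool(
  rows=[
    [[-0.001,0,-0.0005],[0,0,0],1],
    [[-0.001,0,0],[0,0,0],1],
    [[-0.001,0,0],[0,0,0],1],
    [[0,0,0],[0,0,0],1],
    [[0,0,0],[0,0,0],1],
  ],
)

```text
clock: 9.98
tool_pos: [0.6215, 0.0574, 0.0524]
orientation: [-180.0, -0.1, 169.7]
force: [-4.6, 2.6, 0.9]
opening: 0.0005
```

>>> servo_tool(
  rows=[
    [[-0.0005,0,-0.0002],[0,0,0],1],
    [[-0.0005,0,0],[0,0,0],1],
    [[0,0,0],[0,0,0],1],
  ],
)

```text
clock: 10.23
tool_pos: [0.6222, 0.0573, 0.0524]
orientation: [-180.0, -0.2, 169.7]
force: [-4.9, 1.7, -0.4]
opening: 0.0002
```

>>> servo_tool(
  rows=[
    [[-0.0005,0,-0.0002],[0,0,0],1],
    [[0,0,0],[0,0,0],1],
    [[0,0,0],[0,0,0],1],
  ],
)

```text
clock: 10.48
tool_pos: [0.6225, 0.0571, 0.0524]
orientation: [-180.0, -0.2, 169.7]
force: [-4.5, 2.2, -0.8]
opening: 0.0006
```

>>> servo_tool(
  rows=[
    [[-0.0005,0,0],[0,0,0],1],
    [[0,0,0],[0,0,0],1],
    [[0,0,0],[0,0,0],1],
  ],
)

```text
clock: 10.73
tool_pos: [0.6227, 0.0571, 0.0524]
orientation: [-180.0, -0.2, 169.7]
force: [-5.9, 3.3, -0.4]
opening: 0.0007
```

>>> servo_tool(
  rows=[
    [[-0.0005,0,0],[0,0,0],1],
    [[0,0,0],[0,0,0],1],
    [[0,0,0],[0,0,0],1],
  ],
)

```text
clock: 10.98
tool_pos: [0.623, 0.0571, 0.0524]
orientation: [-180.0, -0.2, 169.7]
force: [-7.0, 3.4, 0.2]
opening: 0.0004
```

>>> servo_tool(
  rows=[
    [[-0.0005,0,0],[0,0,0],1],
    [[-0.0005,0,0],[0,0,0],1],
    [[0,0,0],[0,0,0],1],
    [[0,0,0],[0,0,0],1],
  ],
)

```text
clock: 11.32
tool_pos: [0.6235, 0.057, 0.0524]
orientation: [-179.9, -0.3, 169.7]
force: [-6.8, 3.6, 1.0]
opening: 0.0005
```

>>> servo_tool(
  rows=[
    [[-0.0005,0,0],[0,0,0],1],
    [[0,0,0],[0,0,0],1],
    [[0,0,0],[0,0,0],1],
  ],
)

```text
clock: 11.57
tool_pos: [0.6247, 0.0567, 0.0524]
orientation: [-180.0, -0.2, 169.7]
force: [-5.4, 2.9, 0.2]
opening: 0.0008
```

The force dropped again as the tool advanced, so the earlier rise was only a bump and not the stop. I'll go on pressing.

>>> servo_tool(
  rows=[
    [[-0.0005,0,0],[0,0,0],1],
    [[-0.0005,0,0],[0,0,0],1],
    [[0,0,0],[0,0,0],1],
  ],
)

```text
clock: 11.82
tool_pos: [0.6258, 0.0565, 0.0524]
orientation: [-180.0, -0.2, 169.7]
force: [-5.9, 2.7, 0.0]
opening: 0.0006
```

>>> servo_tool(
  rows=[
    [[-0.0005,0,0],[0,0,0],1],
    [[-0.0005,0,0],[0,0,0],1],
    [[0,0,0],[0,0,0],1],
  ],
)

```text
clock: 12.07
tool_pos: [0.6268, 0.0564, 0.0524]
orientation: [-180.0, -0.2, 169.7]
force: [-6.2, 4.1, -0.4]
opening: 0.0008
```

>>> servo_tool(
  rows=[
    [[-0.0005,0,0],[0,0,0],1],
    [[-0.0005,0,0],[0,0,0],1],
    [[0,0,0],[0,0,0],1],
  ],
)

```text
clock: 12.32
tool_pos: [0.6272, 0.0562, 0.0524]
orientation: [-179.9, -0.2, 169.7]
force: [-8.0, 3.6, 2.6]
opening: 0.0003
```

>>> servo_tool(
  rows=[
    [[-0.0005,0,0],[0,0,0],1],
    [[0,0,0],[0,0,0],1],
    [[0,0,0],[0,0,0],1],
  ],
)

```text
clock: 12.57
tool_pos: [0.6273, 0.0562, 0.0524]
orientation: [-179.9, -0.3, 169.7]
force: [-9.4, 5.2, 1.8]
opening: 0.0005
```

>>> servo_tool(
  rows=[
    [[-0.0005,0,0],[0,0,0],1],
    [[0,0,0],[0,0,0],1],
    [[0,0,0],[0,0,0],1],
  ],
)

```text
clock: 12.82
tool_pos: [0.6274, 0.0562, 0.0524]
orientation: [-179.9, -0.3, 169.7]
force: [-10.9, 4.7, 4.2]
opening: 0.0004
```

>>> servo_tool(
  rows=[
    [[-0.0005,0,0],[0,0,0],1],
    [[0,0,0],[0,0,0],1],
    [[0,0,0],[0,0,0],1],
  ],
)

```text
clock: 13.07
tool_pos: [0.6274, 0.0562, 0.0524]
orientation: [-179.9, -0.3, 169.7]
force: [-12.8, 5.9, 5.4]
opening: 0.0006
```

>>> servo_tool(
  rows=[
    [[0.005,0,0],[0,0,0],1],
    [[0.005,0,0],[0,0,0],1],
    [[0.01,0,0],[0,0,0],1],
    [[0.01,0,0],[0,0,0],1],
    [[0.015,0,0],[0,0,0],1],
    [[0.015,0,0],[0,0,0],1],
    [[0.015,0,0],[0,0,0],1],
    [[0.015,0,0],[0,0,0],1],
    [[0.015,0,0],[0,0,0],1],
    [[0.015,0,0],[0,0,0],1],
    [[0.015,0,0],[0,0,0],1],
    [[0.015,0,0],[0,0,0],1],
    [[0.01,0,0],[0,0,0],1],
    [[0,0,-0.02],[0,0,0],1],
    [[0,0,-0.03],[0,0,0],1],
    [[0,0,-0.03],[0,0,0],1],
    [[0,0,-0.03],[0,0,0],1],
    [[0,0,-0.03],[0,0,0],1],
    [[0,0,0],[0,0,0],1],
  ],
)

```text
clock: 14.65
tool_pos: [0.4769, 0.0857, 0.2001]
orientation: [179.7, 0.6, 169.8]
force: [0.9, 0.4, 0.3]
opening: 0.0004
```

Run:
```python
from h import *
rep(np.array([.498,-.366,.18]),[180,0,-113])
im=optics.snapshot('top'); cv2.imwrite('pics/top2.png',cv2.resize(im[70:300,220:520],None,fx=2.6,fy=2.6)[:,:,::-1])
H=hsv(im)
m=(abs(H[...,0].astype(int)-110)<10)&(H[...,1]>170)&(H[...,2]>60)
for c in blobs(m):
    u=cv2.minAreaRect(c); p=cast('top',[u[0]],.096)[0]; print(u,p.round(4),((p-C0)@CX).round(4),((p-C0)@CYV).round(4))
```

```text
t 14.65 p [0.4769 0.0857 0.2001] rpy [179.67   0.56 169.79] F [0.87 0.42 0.33] open 0.0004
cab -0.3019 0.0013 Fcab 0.78
turn units [ -0.016   0.116 -12.868]
target [ 0.498 -0.366  0.18 ] delta tool now [-0.1006 -0.4409  0.0185] after turn [ 0.4076 -0.1959  0.0201]
((290.00567626953125, 230.4698028564453), (62.965248107910156, 4.115777492523193), 10.619654655456543) [0.5199 0.0758 0.096 ] -0.2578 -0.0007
```

View pics/top2.png

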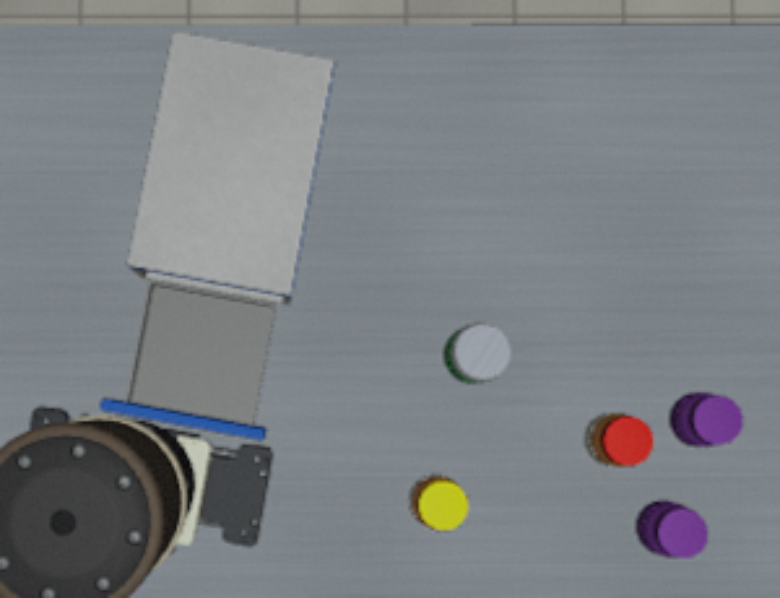

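The drawer is out: its blue front now runs (100,405)–(265,433), about 113 mm forward, with an empty tray behind it. Next I'll go to the red jar, opening the gripper and turning so the jaws miss the purple neighbours.

>>> servo_tool(
  rows=[
    [[-0.0084,-0.0367,0],[0,0,0],0],
    [[-0.0084,-0.0367,0],[0,0,0],0],
    [[-0.0084,-0.0367,0],[0,0,0],0],
    [[-0.0084,-0.0367,0],[0,0,0],0],
    [[-0.0084,-0.0367,0],[0,0,0],0],
    [[-0.0084,-0.0367,0],[0,0,0],0],
    [[-0.0084,-0.0367,0],[0,0,0],0],
    [[-0.0084,-0.0367,0],[0,0,0],0],
    [[-0.0084,-0.0367,0],[0,0,0],0],
    [[-0.0084,-0.0367,0],[0,0,0],0],
    [[-0.0084,-0.0367,0],[0,0,0],0],
    [[-0.0084,-0.0367,0],[0,0,0],0],
  ],
)

```text
clock: 15.7
tool_pos: [0.4937, -0.3688, 0.1928]
orientation: [-180.0, -0.0, 169.7]
force: [1.4, 0.0, 0.4]
opening: 0.0751
```

>>> servo_tool(
  rows=[
    [[0,0,0],[0,0,-1],0],
    [[0,0,0],[0,0,-1],0],
    [[0,0,0],[0,0,-1],0],
    [[0,0,0],[0,0,-1],0],
    [[0,0,0],[0,0,-1],0],
    [[0,0,0],[0,0,-1],0],
    [[0,0,0],[0,0,-1],0],
    [[0,0,0],[0,0,-1],0],
    [[0,0,0],[0,0,-1],0],
    [[0,0,0],[0,0,-1],0],
    [[0,0,0],[0,0,-1],0],
    [[0,0,0],[0,0,-1],0],
    [[0,0,0],[0,0,-0.87],0],
    [[0,0,0],[0,0,0],0],
    [[0,0,0],[0,0,0],0],
  ],
)

```text
clock: 16.95
tool_pos: [0.4939, -0.3668, 0.1929]
orientation: [180.0, -0.0, -113.2]
force: [0.0, -0.0, -0.5]
opening: 0.0874
```

Run:
```python
from h import *
rep(np.array([.498,-.366,.026]),[180,0,-113])
ci=optics.camera_info('wrist')
im=optics.snapshot('wrist'); cv2.imwrite('pics/w1.png',im[:,:,::-1])
H=hsv(im)
m=((H[...,0]<6)|(H[...,0]>174))&(H[...,1]>180)&(H[...,2]>60)
for c in blobs(m,200):
    u=cv2.minEnclosingCircle(c); M=cv2.moments(c); g=(M['m10']/M['m00'],M['m01']/M['m00']); print(u,g,cast('wrist',[u[0]],.068,ci).round(4),cast('wrist',[g],.068,ci).round(4))
s=cv2.imread('pics/scene0.png')[:,:,::-1].copy();H=hsv(s)
m=((H[...,0]<6)|(H[...,0]>174))&(H[...,1]>180)&(H[...,2]>90)
for c in blobs(m,50):
    u=cv2.minAreaRect(c); print(u,cast('scene',[u[0]],.068))
```

```text
t 16.95 p [ 0.4939 -0.3668  0.1929] rpy [ 1.7998e+02 -1.0000e-02 -1.1323e+02] F [ 0.05 -0.04 -0.49] open 0.0874
cab -0.2042 -0.4408 Fcab 0.05
turn units [ 0.003 -0.001 -0.039]
target [ 0.498 -0.366  0.026] delta tool now [-0.0024 -0.0035  0.1669] after turn [-0.0023 -0.0034  0.1669]
((313.29278564453125, 185.3918914794922), 25.505901336669922) (313.3545205009435, 185.42400068622405) [[ 0.4987 -0.3717  0.068 ]] [[ 0.4987 -0.3717  0.068 ]]
((191.0, 195.0), (14.0, 16.0), 90.0) [[ 0.50227345 -0.37184152  0.068     ]]
((457.5, 79.5), (13.0, 19.0), 90.0) [[0.27368233 0.55472028 0.068     ]]
((503.291015625, 69.7008285522461), (11.58857536315918, 10.411609649658203), 84.80557250976562) [[0.27073802 0.72943418 0.068     ]]
```

View pics/w1.png

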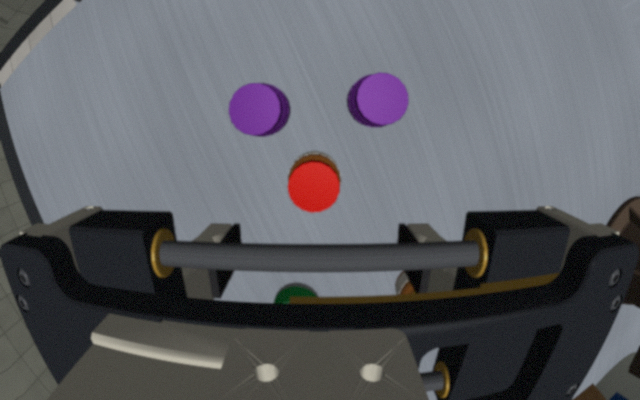

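The wrist view shows the red cap at (313,185) between the jaws, with purple caps at (258,110) and (380,99) clear of both fingers. Three views put the jar at about (0.499, -0.370). Descending.

>>> servo_tool(
  rows=[
    [[0.001,-0.006,0],[0,0,0],0],
    [[0,0,0.02],[0,0,0],0],
    [[0,0,0.025],[0,0,0],0],
    [[0,0,0.025],[0,0,0],0],
    [[0,0,0.025],[0,0,0],0],
    [[0,0,0.02],[0,0,0],0],
    [[0,0,0.02],[0,0,0],0],
    [[0,0,0.015],[0,0,0],0],
    [[0,0,0.01],[0,0,0],0],
    [[0,0,0.005],[0,0,0],0],
    [[0,0,0],[0,0,0],0],
    [[0,0,0],[0,0,0],0],
    [[0,0,0],[0,0,0],0],
  ],
)

```text
clock: 18.08
tool_pos: [0.5, -0.3705, 0.0295]
orientation: [-179.9, -0.0, -113.1]
force: [0.6, -0.6, 0.8]
opening: 0.0875
```

Run:
```python
from h import *
rep(np.array([.499,-.370,.026]),[180,0,-113])
im=optics.snapshot('wrist'); cv2.imwrite('pics/w2.png',im[:,:,::-1])
```

```text
t 18.08 p [ 0.5    -0.3705  0.0295] rpy [-1.7990e+02 -1.0000e-02 -1.1307e+02] F [ 0.6  -0.58  0.77] open 0.0875
cab -0.1976 -0.4434 Fcab 0.69
turn units [-0.017 -0.001 -0.012]
target [ 0.499 -0.37   0.026] delta tool now [-0.0001  0.0011  0.0035] after turn [-0.0001  0.0011  0.0035]
```

View pics/w2.png

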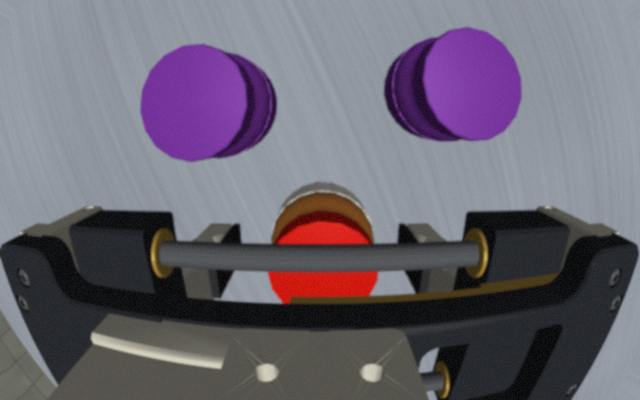

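The red cap at (323,260) sits midway between the fingers at (210,260) and (430,260). Closing.

>>> servo_tool(
  rows=[
    [[0,0.001,0.003],[0,0,0],0.2],
    [[0,0,0],[0,0,0],1],
    [[0,0,0],[0,0,0],1],
    [[0,0,0],[0,0,0],1],
    [[0,0,0],[0,0,0],1],
    [[0,0,0],[0,0,0],1],
    [[0,0,0],[0,0,0],1],
    [[0,0,0],[0,0,0],1],
  ],
)

```text
clock: 18.8
tool_pos: [0.4984, -0.3698, 0.0256]
orientation: [-180.0, -0.0, -113.1]
force: [-0.6, 0.3, 1.2]
opening: 0.0549
```

>>> servo_tool(
  rows=[
    [[0,0,-0.005],[0,0,0],1],
    [[0,0,-0.015],[0,0,0],1],
    [[0,0,-0.03],[0,0,0],1],
    [[0,0,-0.035],[0,0,0],1],
    [[0,0,-0.035],[0,0,0],1],
    [[0,0,-0.03],[0,0,0],1],
    [[0,0,-0.01],[0,0,0],1],
    [[0,0,0],[0,0,0],1],
    [[0,0,0],[0,0,0],1],
  ],
)

```text
clock: 19.55
tool_pos: [0.498, -0.3694, 0.1852]
orientation: [-180.0, 0.0, -113.1]
force: [0.1, 0.2, -2.4]
opening: 0.0546
```

Run:
```python
from h import *
rep(cab(-.19,0,.17),[180,0,169.7])
im=optics.snapshot('wrist'); cv2.imwrite('pics/w3.png',im[:,:,::-1])
```

```text
t 19.55 p [ 0.498  -0.3694  0.1852] rpy [-1.7999e+02  4.0000e-02 -1.1309e+02] F [ 0.12  0.21 -2.38] open 0.0546
cab -0.1998 -0.4427 Fcab 0.08
turn units [3.0000e-03 7.0000e-03 1.2868e+01]
target [0.5868 0.0644 0.17  ] delta tool now [-0.4338  0.0884  0.0155] after turn [-0.0098  0.4427  0.0152]
```

View pics/w3.png

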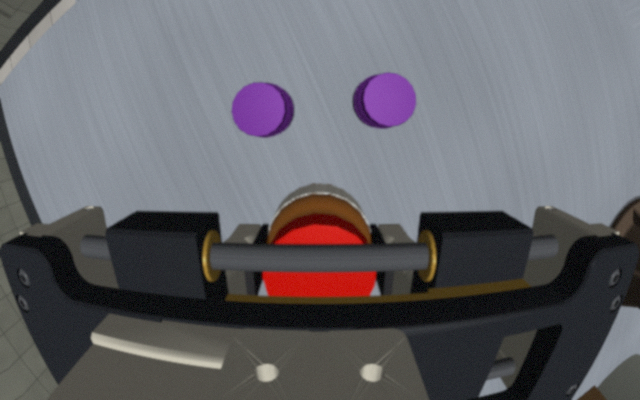

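The jar is held: opening 54.6 mm, weight about 2.4 N, cap at (320,265) between the pads. The two purple jars haven't moved. Turning and carrying it over the drawer.

>>> servo_tool(
  rows=[
    [[0,0,0],[0,0,1],1],
    [[0,0,0],[0,0,1],1],
    [[0,0,0],[0,0,1],1],
    [[0,0,0],[0,0,1],1],
    [[0,0,0],[0,0,1],1],
    [[0,0,0],[0,0,1],1],
    [[0,0,0],[0,0,1],1],
    [[0,0,0],[0,0,1],1],
    [[0,0,0],[0,0,1],1],
    [[0,0,0],[0,0,1],1],
    [[0,0,0],[0,0,1],1],
    [[0,0,0],[0,0,1],1],
    [[0,0,0],[0,0,0.87],1],
  ],
)

```text
clock: 20.68
tool_pos: [0.4971, -0.3691, 0.1827]
orientation: [179.9, -0.2, 169.4]
force: [-0.3, 0.5, -2.2]
opening: 0.055
```

>>> servo_tool(
  rows=[
    [[-0.0005,0.01,0],[0,0,0],1],
    [[-0.0005,0.02,0],[0,0,0],1],
    [[-0.0005,0.03,0],[0,0,0],1],
    [[-0.0005,0.03,0],[0,0,0],1],
    [[-0.0005,0.03,0],[0,0,0],1],
    [[-0.0005,0.03,0],[0,0,0],1],
    [[-0.0005,0.03,0],[0,0,0],1],
    [[-0.0005,0.03,0],[0,0,0],1],
    [[-0.0005,0.03,0],[0,0,0],1],
    [[-0.0005,0.03,0],[0,0,0],1],
    [[-0.0005,0.03,0],[0,0,0],1],
    [[-0.0005,0.03,0],[0,0,0],1],
    [[-0.0005,0.03,0],[0,0,0],1],
    [[-0.0005,0.03,0],[0,0,0],1],
    [[-0.0005,0.03,0],[0,0,0],1],
    [[-0.0005,0.015,0],[0,0,0],1],
    [[-0.001,0.008,0],[0,0,0],1],
    [[0,0,0],[0,0,0],1],
    [[0,0,0],[0,0,0],1],
  ],
)

```text
clock: 22.27
tool_pos: [0.5856, 0.0644, 0.1845]
orientation: [-179.9, -0.1, 169.8]
force: [0.2, -0.6, -1.9]
opening: 0.0552
```

Run:
```python
from h import *
rep(cab(-.19,0,.048),[180,0,169.7])
im=optics.snapshot('wrist'); cv2.imwrite('pics/w4.png',im[:,:,::-1])
im=optics.snapshot('scene'); cv2.imwrite('pics/s4.png',cv2.resize(im[120:320,130:410],None,fx=2.8,fy=2.8)[:,:,::-1])
```

```text
t 22.27 p [0.5856 0.0644 0.1845] rpy [-1.7994e+02 -1.0000e-01  1.6980e+02] F [ 0.25 -0.59 -1.9 ] open 0.0552
cab -0.1911 -0.0002 Fcab 0.35
turn units [-0.01  -0.016  0.016]
target [0.5868 0.0644 0.048 ] delta tool now [-0.0014  0.0004  0.1365] after turn [-0.0011  0.0002  0.1365]
```

View pics/w4.png

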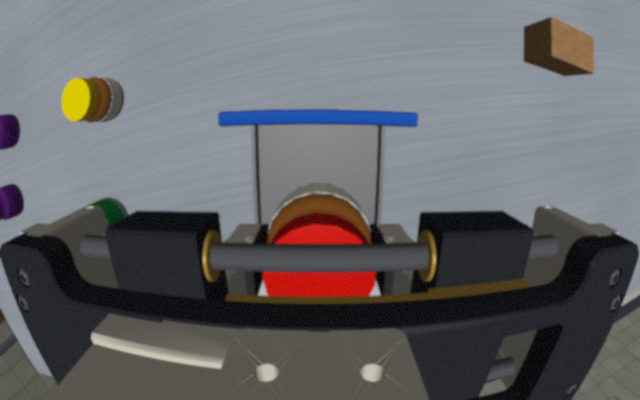

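View pics/s4.png

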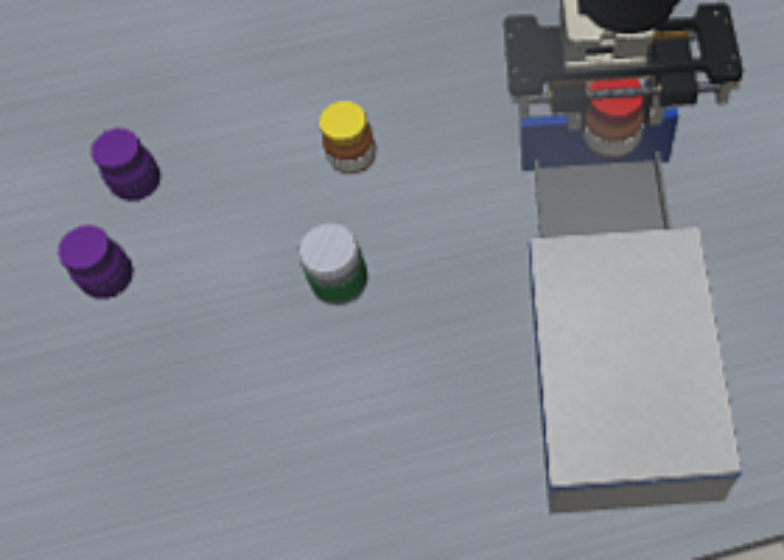

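Both views agree: the jar is over the tray, with its sides at wrist (257,–) and (380,–) and the panel at (318,119). In the scene view the tin and yellow jar still stand where they did. Lowering gently.

>>> servo_tool(
  rows=[
    [[-0.001,0,0.01],[0,0,0],1],
    [[0,0,0.02],[0,0,0],1],
    [[0,0,0.02],[0,0,0],1],
    [[0,0,0.02],[0,0,0],1],
    [[0,0,0.02],[0,0,0],1],
    [[0,0,0.02],[0,0,0],1],
    [[0,0,0.01],[0,0,0],1],
    [[0,0,0.008],[0,0,0],1],
    [[0,0,0.004],[0,0,0],1],
    [[0,0,0],[0,0,0],1],
    [[0,0,0],[0,0,0],1],
    [[0,0,0],[0,0,0],1],
  ],
)

```text
clock: 23.37
tool_pos: [0.588, 0.0646, 0.0545]
orientation: [180.0, 0.1, 169.7]
force: [0.1, -0.6, -1.9]
opening: 0.0548
```

>>> servo_tool(
  rows=[
    [[0,0,0.002],[0,0,0],1],
    [[0,0,0.002],[0,0,0],1],
    [[0,0,0],[0,0,0],1],
    [[0,0,0],[0,0,0],1],
  ],
)

```text
clock: 23.7
tool_pos: [0.5872, 0.0644, 0.0495]
orientation: [180.0, 0.0, 169.7]
force: [-0.8, 0.3, -2.4]
opening: 0.0549
```

>>> servo_tool(
  rows=[
    [[0,0,0.002],[0,0,0],1],
    [[0,0,0.002],[0,0,0],1],
    [[0,0,0.002],[0,0,0],1],
    [[0,0,0],[0,0,0],1],
    [[0,0,0],[0,0,0],1],
  ],
)

```text
clock: 24.12
tool_pos: [0.5871, 0.0643, 0.0432]
orientation: [-180.0, -0.0, 169.7]
force: [0.2, -0.5, -2.1]
opening: 0.0552
```

>>> servo_tool(
  rows=[
    [[0,0,0.001],[0,0,0],1],
    [[0,0,0],[0,0,0],1],
    [[0,0,0],[0,0,0],1],
  ],
)

```text
clock: 24.37
tool_pos: [0.5872, 0.0643, 0.0424]
orientation: [180.0, -0.0, 169.7]
force: [-0.6, 0.1, -2.4]
opening: 0.0554
```

>>> servo_tool(
  rows=[
    [[0,0,0.001],[0,0,0],1],
    [[0,0,0],[0,0,0],1],
    [[0,0,0],[0,0,0],1],
  ],
)

```text
clock: 24.62
tool_pos: [0.5872, 0.0643, 0.0414]
orientation: [-180.0, -0.0, 169.7]
force: [-0.6, -0.4, -1.7]
opening: 0.0548
```

>>> servo_tool(
  rows=[
    [[0,0,0.001],[0,0,0],1],
    [[0,0,0],[0,0,0],1],
    [[0,0,0],[0,0,0],1],
  ],
)

```text
clock: 24.87
tool_pos: [0.5872, 0.0643, 0.0404]
orientation: [-180.0, -0.0, 169.7]
force: [-0.7, -0.5, -1.1]
opening: 0.0546
```

>>> servo_tool(
  rows=[
    [[0,0,0.001],[0,0,0],1],
    [[0,0,0],[0,0,0],1],
    [[0,0,0],[0,0,0],1],
  ],
)

```text
clock: 25.12
tool_pos: [0.5874, 0.0644, 0.0396]
orientation: [180.0, 0.0, 169.7]
force: [-1.1, -0.7, -0.1]
opening: 0.0545
```

Force is near zero at the height worked out for the drawer floor, so the jar is standing. Releasing and rising.

>>> servo_tool(
  rows=[
    [[0,0,0],[0,0,0],0.3],
    [[0,0,0],[0,0,0],0.2],
    [[0,0,0],[0,0,0],0.1],
    [[0,0,0],[0,0,0],0],
    [[0,0,0],[0,0,0],0],
    [[0,0,0],[0,0,0],0],
    [[0,0,0],[0,0,0],0],
    [[0,0,0],[0,0,0],0],
  ],
)

```text
clock: 25.78
tool_pos: [0.5872, 0.0643, 0.0394]
orientation: [-180.0, -0.0, 169.7]
force: [0.0, 0.7, -0.6]
opening: 0.0879
```

>>> servo_tool(
  rows=[
    [[0,0,-0.01],[0,0,0],0],
    [[0,0,-0.02],[0,0,0],0],
    [[0,0,-0.03],[0,0,0],0],
    [[0,0,-0.035],[0,0,0],0],
    [[0,0,-0.035],[0,0,0],0],
    [[0,0,-0.03],[0,0,0],0],
    [[0,0,0],[0,0,0],0],
    [[0,0,0],[0,0,0],0],
  ],
)

```text
clock: 26.45
tool_pos: [0.5883, 0.0647, 0.2026]
orientation: [179.8, 0.3, 169.7]
force: [-0.7, 0.9, -0.2]
opening: 0.0871
```

Run:
```python
from h import *
rep(cab(-.30,0,.2),[180,0,169.7])
ci=optics.camera_info('wrist')
im=optics.snapshot('wrist'); cv2.imwrite('pics/w5.png',im[:,:,::-1])
H=hsv(im)
m=((H[...,0]<6)|(H[...,0]>174))&(H[...,1]>180)&(H[...,2]>60)
m[330:]=0
for c in blobs(m,100):
    u=cv2.minEnclosingCircle(c); p=cast('wrist',[u[0]],.082,ci)[0]; print(u,p.round(4),(p-C0)@CX,(p-C0)@CYV)
```

```text
t 26.45 p [0.5883 0.0647 0.2026] rpy [179.84   0.25 169.72] F [-0.7   0.88 -0.25] open 0.0871
cab -0.1886 0.0006 Fcab -0.85
turn units [0.027 0.042 0.003]
target [0.4785 0.084  0.2   ] delta tool now [ 0.1114 -0.0006  0.0021] after turn [ 0.1114 -0.0006  0.0026]
((317.834228515625, 185.78921508789062), 26.34375) [0.5864 0.0645 0.082 ] -0.1903510053499179 0.00010791517713385501
```

View pics/w5.png

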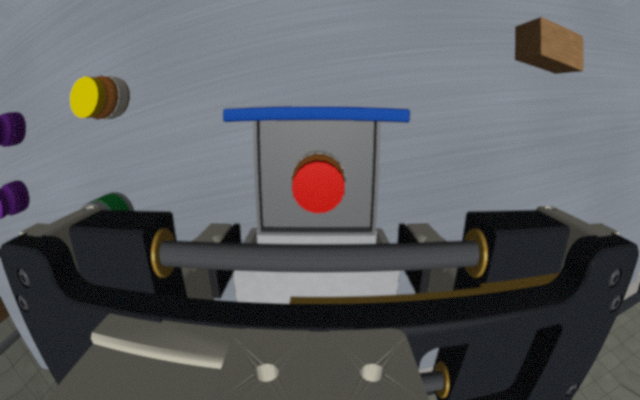

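The jar stands upright and centred in the drawer: cap at (318,186), at cabinet (-0.190, 0.000). Now I'll close the fingers and move in front of the panel.

>>> servo_tool(
  rows=[
    [[0.03,0,0],[0,0,0],1],
    [[0.035,0,0],[0,0,0],1],
    [[0.035,0,0],[0,0,0],1],
    [[0.012,0,0],[0,0,0],1],
    [[0,0,0],[0,0,0],1],
    [[0,0,0.03],[0,0,0],1],
    [[0,0,0.03],[0,0,0],1],
    [[0,0,0.03],[0,0,0],1],
    [[0,0,0.03],[0,0,0],1],
    [[0,0,0.025],[0,0,0],1],
    [[0,0,0],[0,0,0],1],
    [[0,0,0],[0,0,0],1],
    [[0,0,0],[0,0,0],1],
    [[0,0,0],[0,0,0],1],
  ],
)

```text
clock: 27.67
tool_pos: [0.4782, 0.0849, 0.0559]
orientation: [179.9, 0.1, 169.7]
force: [0.0, 0.9, 0.8]
opening: 0.002
```

Run:
```python
from h import *
rep(cab(-.275,0,.053),[180,0,169.7])
```

```text
t 27.67 p [0.4782 0.0849 0.0559] rpy [1.7992e+02 1.1000e-01 1.6973e+02] F [0.02 0.92 0.79] open 0.002
cab -0.3005 0.0007 Fcab -0.15
turn units [0.013 0.018 0.005]
target [0.5031 0.0796 0.053 ] delta tool now [-0.0254 -0.0008  0.003 ] after turn [-0.0255 -0.0007  0.0029]
```

>>> servo_tool(
  rows=[
    [[-0.006,-0.0005,0.001],[0,0,0],1],
    [[-0.006,0,0],[0,0,0],1],
    [[-0.005,0,0],[0,0,0],1],
    [[-0.003,0,0],[0,0,0],1],
    [[-0.002,0,0],[0,0,0],1],
    [[-0.001,0,0],[0,0,0],1],
    [[-0.001,0,0],[0,0,0],1],
    [[-0.001,0,0],[0,0,0],1],
    [[-0.001,0,0],[0,0,0],1],
    [[-0.001,0,0],[0,0,0],1],
    [[-0.001,0,0],[0,0,0],1],
    [[-0.001,0,0],[0,0,0],1],
    [[-0.002,0,0],[0,0,0],1],
    [[-0.002,0,0],[0,0,0],1],
    [[-0.002,0,0],[0,0,0],1],
    [[-0.002,0,0],[0,0,0],1],
  ],
)

```text
clock: 29.0
tool_pos: [0.5133, 0.0771, 0.0534]
orientation: [-180.0, -0.0, 169.7]
force: [-3.6, 1.4, 1.4]
opening: 0.0003
```

>>> servo_tool(
  rows=[
    [[-0.002,0,0],[0,0,0],1],
    [[-0.003,0,0],[0,0,0],1],
    [[-0.003,0,0],[0,0,0],1],
    [[-0.003,0,0],[0,0,0],1],
    [[-0.004,0,0],[0,0,0],1],
    [[-0.004,0,0],[0,0,0],1],
    [[-0.004,0,0],[0,0,0],1],
    [[-0.004,0,0],[0,0,0],1],
    [[-0.004,0,0],[0,0,0],1],
    [[-0.004,0,0],[0,0,0],1],
    [[-0.004,0,0],[0,0,0],1],
    [[-0.004,0,0],[0,0,0],1],
    [[-0.004,0,0],[0,0,0],1],
    [[-0.003,0,0],[0,0,0],1],
    [[-0.002,0,0],[0,0,0],1],
  ],
)

```text
clock: 30.25
tool_pos: [0.5648, 0.0676, 0.0534]
orientation: [-180.0, -0.0, 169.7]
force: [-5.0, -1.0, 2.8]
opening: 0.0002
```

Run:
```python
from h import *
rep(cab(-.165,0,.053),[180,0,169.7])
im=optics.snapshot('top'); cv2.imwrite('pics/top3.png',cv2.resize(im[70:300,220:520],None,fx=2.6,fy=2.6)[:,:,::-1])
```

```text
t 30.25 p [0.5648 0.0676 0.0534] rpy [-1.7998e+02 -2.0000e-02  1.6970e+02] F [-5.05 -0.98  2.8 ] open 0.0002
cab -0.2122 -0.0007 Fcab -4.79
turn units [-0.004 -0.003  0.   ]
target [0.6114 0.0599 0.053 ] delta tool now [-0.0472  0.0007  0.0004] after turn [-0.0472  0.0007  0.0004]
```

View pics/top3.png

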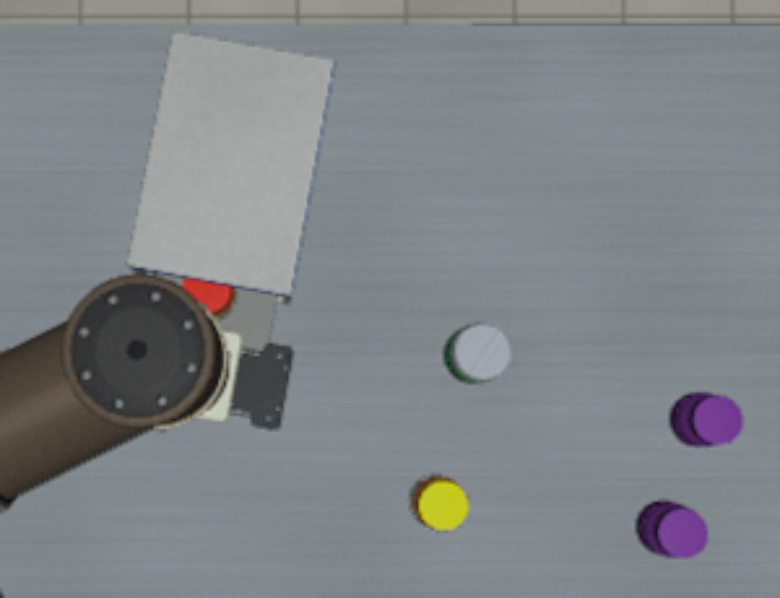

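The half-closed drawer is carrying the red cap, at (208,293), under the roof. Going on.

>>> servo_tool(
  rows=[
    [[-0.002,0,0],[0,0,0],1],
    [[-0.003,0,0],[0,0,0],1],
    [[-0.003,0,0],[0,0,0],1],
    [[-0.004,0,0],[0,0,0],1],
    [[-0.004,0,0],[0,0,0],1],
    [[-0.004,0,0],[0,0,0],1],
    [[-0.004,0,0],[0,0,0],1],
    [[-0.004,0,0],[0,0,0],1],
    [[-0.004,0,0],[0,0,0],1],
    [[-0.004,0,0],[0,0,0],1],
    [[-0.003,0,0],[0,0,0],1],
    [[-0.003,0,0],[0,0,0],1],
    [[-0.002,0,0],[0,0,0],1],
    [[-0.002,0,0],[0,0,0],1],
    [[-0.001,0,0],[0,0,0],1],
    [[-0.001,0,0],[0,0,0],1],
    [[0,0,0],[0,0,0],1],
  ],
)

```text
clock: 31.72
tool_pos: [0.6113, 0.059, 0.0534]
orientation: [-180.0, -0.1, 169.7]
force: [-5.2, -1.4, 3.4]
opening: 0.0006
```

>>> servo_tool(
  rows=[
    [[-0.001,0,0],[0,0,0],1],
    [[-0.001,0,0],[0,0,0],1],
    [[-0.001,0,0],[0,0,0],1],
    [[-0.001,0,0],[0,0,0],1],
    [[-0.001,0,0],[0,0,0],1],
    [[-0.001,0,0],[0,0,0],1],
    [[0,0,0],[0,0,0],1],
  ],
)

```text
clock: 32.3
tool_pos: [0.6173, 0.058, 0.0534]
orientation: [-180.0, -0.0, 169.7]
force: [-5.1, -2.2, 3.4]
opening: 0.0004
```

Run:
```python
from h import *
rep(np.array([.6274,.0562,.053]),[180,0,169.7])
```

```text
t 32.3 p [0.6173 0.058  0.0534] rpy [-1.7997e+02 -4.0000e-02  1.6971e+02] F [-5.09 -2.24  3.42] open 0.0004
cab -0.1588 -0.0008 Fcab -4.61
turn units [-0.006 -0.007  0.001]
target [0.6274 0.0562 0.053 ] delta tool now [-0.0102  0.0001  0.0004] after turn [-0.0102  0.0001  0.0004]
```

>>> servo_tool(
  rows=[
    [[-0.001,0,-0.0006],[0,0,0],1],
    [[-0.001,0,0],[0,0,0],1],
    [[-0.001,0,0],[0,0,0],1],
    [[-0.001,0,0],[0,0,0],1],
    [[0,0,0],[0,0,0],1],
  ],
)

```text
clock: 32.72
tool_pos: [0.6208, 0.0573, 0.0534]
orientation: [-180.0, -0.1, 169.7]
force: [-4.9, -0.4, 0.4]
opening: 0.0003
```

>>> servo_tool(
  rows=[
    [[-0.0005,0,-0.0002],[0,0,0],1],
    [[-0.0005,0,0],[0,0,0],1],
    [[0,0,0],[0,0,0],1],
  ],
)

```text
clock: 32.97
tool_pos: [0.6215, 0.0572, 0.0534]
orientation: [-180.0, -0.1, 169.7]
force: [-5.6, -1.5, -1.1]
opening: 0.0004
```

>>> servo_tool(
  rows=[
    [[-0.0005,0,0],[0,0,0],1],
    [[-0.0005,0,0],[0,0,0],1],
    [[0,0,0],[0,0,0],1],
  ],
)

```text
clock: 33.22
tool_pos: [0.6225, 0.0569, 0.0535]
orientation: [-180.0, -0.1, 169.7]
force: [-5.6, -0.4, -0.5]
opening: 0.0004
```

>>> servo_tool(
  rows=[
    [[-0.0005,0,0],[0,0,0],1],
    [[-0.0005,0,0],[0,0,0],1],
    [[0,0,0],[0,0,0],1],
  ],
)

```text
clock: 33.47
tool_pos: [0.6234, 0.0568, 0.0534]
orientation: [-180.0, -0.1, 169.7]
force: [-5.5, -0.8, -0.8]
opening: 0.0005
```

>>> servo_tool(
  rows=[
    [[-0.0005,0,0],[0,0,0],1],
    [[-0.0005,0,0],[0,0,0],1],
    [[0,0,0],[0,0,0],1],
  ],
)

```text
clock: 33.72
tool_pos: [0.6243, 0.0567, 0.0534]
orientation: [-180.0, -0.1, 169.7]
force: [-6.5, 0.1, -0.4]
opening: 0.0004
```

>>> servo_tool(
  rows=[
    [[-0.0005,0,0],[0,0,0],1],
    [[-0.0005,0,0],[0,0,0],1],
    [[0,0,0],[0,0,0],1],
  ],
)

```text
clock: 33.97
tool_pos: [0.6253, 0.0564, 0.0535]
orientation: [-180.0, -0.1, 169.7]
force: [-6.8, -0.1, 1.0]
opening: 0.0004
```

>>> servo_tool(
  rows=[
    [[-0.0005,0,0],[0,0,0],1],
    [[-0.0005,0,0],[0,0,0],1],
    [[0,0,0],[0,0,0],1],
  ],
)

```text
clock: 34.22
tool_pos: [0.6263, 0.0563, 0.0535]
orientation: [-180.0, -0.1, 169.7]
force: [-6.9, -1.0, -0.3]
opening: 0.0004
```

>>> servo_tool(
  rows=[
    [[-0.0005,0,0],[0,0,0],1],
    [[-0.0005,0,0],[0,0,0],1],
    [[0,0,0],[0,0,0],1],
  ],
)

```text
clock: 34.47
tool_pos: [0.6271, 0.0561, 0.0534]
orientation: [-179.9, -0.2, 169.7]
force: [-7.0, 0.7, 0.8]
opening: 0.0005
```

>>> servo_tool(
  rows=[
    [[-0.0005,0,0],[0,0,0],1],
    [[-0.0005,0,0],[0,0,0],1],
    [[0,0,0],[0,0,0],1],
  ],
)

```text
clock: 34.72
tool_pos: [0.6273, 0.056, 0.0534]
orientation: [-179.9, -0.2, 169.7]
force: [-10.1, 1.8, 3.5]
opening: 0.0005
```

The stop is reached at the same place as before (x 0.6273). A touch more, to about the same force as last time.

>>> servo_tool(
  rows=[
    [[-0.0005,0,-0.0003],[0,0,0],1],
    [[0,0,0],[0,0,0],1],
    [[0,0,0],[0,0,0],1],
  ],
)

```text
clock: 34.97
tool_pos: [0.6273, 0.056, 0.0534]
orientation: [-179.9, -0.3, 169.7]
force: [-11.4, 2.1, 1.7]
opening: 0.0002
```

>>> servo_tool(
  rows=[
    [[-0.0005,0,-0.0002],[0,0,0],1],
    [[0,0,0],[0,0,0],1],
    [[0,0,0],[0,0,0],1],
  ],
)

```text
clock: 35.22
tool_pos: [0.6274, 0.056, 0.0535]
orientation: [-179.9, -0.3, 169.7]
force: [-12.2, 3.1, 1.9]
opening: 0.0002
```

>>> servo_tool(
  rows=[
    [[0.002,0,0],[0,0,0],1],
    [[0.002,0,0],[0,0,0],1],
    [[0.002,0,0],[0,0,0],1],
    [[0.002,0,0],[0,0,0],1],
    [[0.002,0,0],[0,0,0],1],
    [[0.002,0,0],[0,0,0],1],
    [[0.002,0,0],[0,0,0],1],
    [[0.002,0,0],[0,0,0],1],
    [[0.004,0,0],[0,0,0],1],
    [[0.005,0,0],[0,0,0],1],
    [[0.005,0,0],[0,0,0],1],
    [[0,0,0],[0,0,0],1],
  ],
)

```text
clock: 36.22
tool_pos: [0.6002, 0.0615, 0.0551]
orientation: [180.0, 0.0, 169.7]
force: [-0.1, -0.0, -0.6]
opening: 0.0002
```

>>> servo_tool(
  rows=[
    [[0.015,0,0],[0,0,0],1],
    [[0.02,0,0],[0,0,0],1],
    [[0.02,0,0],[0,0,0],1],
    [[0.02,0,0],[0,0,0],1],
    [[0.02,0,0],[0,0,0],1],
    [[0.02,0,0],[0,0,0],1],
    [[0,0,-0.03],[0,0,0],1],
    [[0,0,-0.035],[0,0,0],1],
    [[0,0,-0.035],[0,0,0],1],
    [[0,0,-0.03],[0,0,0],1],
    [[0,0,0],[0,0,0],1],
    [[0,0,0],[0,0,0],1],
  ],
)

```text
clock: 37.22
tool_pos: [0.4889, 0.0826, 0.1871]
orientation: [179.8, 0.2, 169.7]
force: [-0.1, -0.3, -1.4]
opening: 0.0007
```

Run:
```python
from h import *
rep()
im=optics.snapshot('top'); cv2.imwrite('pics/top4.png',cv2.resize(im[70:300,220:520],None,fx=2.6,fy=2.6)[:,:,::-1])
H=hsv(im)
m=(abs(H[...,0].astype(int)-110)<10)&(H[...,1]>170)&(H[...,2]>60)
for c in blobs(m):
    u=cv2.minAreaRect(c); p=cast('top',[u[0]],.096)[0]; print(u,p.round(4),((p-C0)@CX).round(4))
```

```text
t 37.22 p [0.4889 0.0826 0.1871] rpy [179.8    0.23 169.73] F [-0.08 -0.29 -1.4 ] open 0.0007
cab -0.2895 0.0004 Fcab -0.03
((298.5000305175781, 187.00001525878906), (62.52946090698242, 5.6447672843933105), 10.491477012634277) [0.631  0.0548 0.096 ] -0.1447
```

View pics/top4.png

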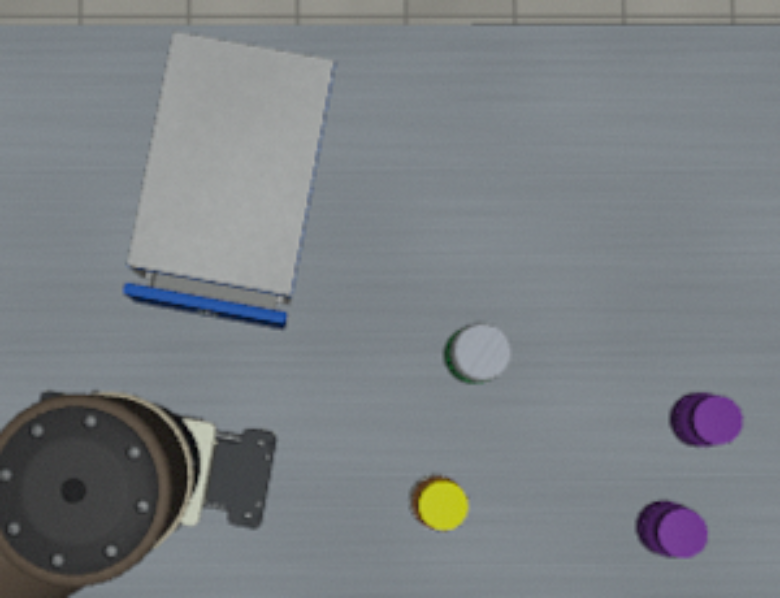

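The drawer stays latched without help: its front is at (205,305), in the same place as at the start (-0.145 vs -0.144 expected). The tin, yellow jar and purple jars are unmoved, and the robot is clear of everything. Handing in.

```bash
python3 -c "
from plant import ctrl
print(ctrl.close_job())"
```

```text
the job is handed in; nothing more can be done
None
```

The red-capped jar is stowed and the drawer is latched shut; I handed the job in at about 37 s.

- **Opening:** my first press, to about 13 N, stopped on a friction bump about 4 mm short of the end stop, and the drawer stayed latched. The second press reached the stop at about 15 N, and the drawer slid out about 113 mm.
- **Stowing:** I gripped the red-capped jar and lowered it until its weight came off the gripper, then released it. A wrist picture then showed it upright within 1 mm of the tray centre.
- **Closing:** I pushed the drawer in slowly to the same stop with about 13 N and backed off.
- **Last checks:**
    - The top view shows the front back in its latched place (-0.145 m against -0.144 m expected), with the robot clear.
    - The tin, yellow jar and purple jars have not visibly moved. The carton was outside that last crop, but nothing went near it.
    - The jar can't be seen once the drawer is shut, so its final upright stance rests on the check before closing and a view of it half-way in.
- **Disagreement:** the cameras disagreed by about 6 mm on where the jar first stood, so I took a value between them; the jaws closed on it cleanly.

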